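# Put polished mounts away beside their offcuts

## Task

The four polished resin mounts are back from the electron microscope and wait in a row in the aluminium rack. Put each one away, polished face up and flat, in the empty compartment of the white sample box whose steel offcut has the same cross-section as the metal in the mount's face, so that the row of mounts ends up in the order of the offcuts. Lower them in rather than dropping them, do not tip them over, and leave the bottle and tweezers alone.

Things in the scene. Friction and masses are not known exactly. Their poses are not given: they have to be found in the camera images.
- mount_round_mid (a point): Loose black resin mount, 40 mm diameter, 30 mm tall, 90 g; the polished metal in its top face is a solid round disc 24 mm across. Point: its centre; z out of the polished face; yaw arbitrary. The four start upright in a row, 72 mm apart, in round seats (46 mm wide, 5 mm deep) of a fixed rack 300 x 76 x 9 mm high: 25 mm of each stands above it.
- mount_tube_mid (a point): Loose black resin mount, 40 mm diameter, 30 mm tall, 90 g; the polished metal in its top face is a ring, 30 mm outside and 18 mm inside (cut from tube). Point: its centre; z out of the polished face; yaw arbitrary. The four start upright in a row, 72 mm apart, in round seats (46 mm wide, 5 mm deep) of a fixed rack 300 x 76 x 9 mm high: 25 mm of each stands above it.
- mount_angle_mid (a point): Loose black resin mount, 40 mm diameter, 30 mm tall, 90 g; the polished metal in its top face is an L, legs 26 mm long and 7 mm thick (cut from angle bar). Point: its centre; z out of the polished face; yaw arbitrary. The four start upright in a row, 72 mm apart, in round seats (46 mm wide, 5 mm deep) of a fixed rack 300 x 76 x 9 mm high: 25 mm of each stands above it.
- mount_flat_mid (a point): Loose black resin mount, 40 mm diameter, 30 mm tall, 90 g; the polished metal in its top face is a plain bar shape 32 x 9 mm (cut from flat bar). Point: its centre; z out of the polished face; yaw arbitrary. The four start upright in a row, 72 mm apart, in round seats (46 mm wide, 5 mm deep) of a fixed rack 300 x 76 x 9 mm high: 25 mm of each stands above it.
- box_round_place (a point): Fixed open white box; its steel offcut's section is a solid round disc 24 mm across. Point: centre of the floor of its empty compartment, 64 (box x) by 60 mm inside, walls 6 mm high, 3 mm thick; z up. The offcut stands stuck in black foam in the other compartment, 62 mm towards box -x (the robot's side), top 24 mm above the floor. The boxes stand 72 mm apart in a row along box y.
- box_tube_place (a point): Fixed open white box; its steel offcut's section is a ring, 30 mm outside and 18 mm inside. Point: centre of the floor of its empty compartment, 64 (box x) by 60 mm inside, walls 6 mm high, 3 mm thick; z up. The offcut stands stuck in black foam in the other compartment, 62 mm towards box -x (the robot's side), top 24 mm above the floor. The boxes stand 72 mm apart in a row along box y.
- box_angle_place (a point): Fixed open white box; its steel offcut's section is an L, legs 26 mm long and 7 mm thick. Point: centre of the floor of its empty compartment, 64 (box x) by 60 mm inside, walls 6 mm high, 3 mm thick; z up. The offcut stands stuck in black foam in the other compartment, 62 mm towards box -x (the robot's side), top 24 mm above the floor. The boxes stand 72 mm apart in a row along box y.
- box_flat_place (a point): Fixed open white box; its steel offcut's section is a plain bar shape 32 x 9 mm. Point: centre of the floor of its empty compartment, 64 (box x) by 60 mm inside, walls 6 mm high, 3 mm thick; z up. The offcut stands stuck in black foam in the other compartment, 62 mm towards box -x (the robot's side), top 24 mm above the floor. The boxes stand 72 mm apart in a row along box y.
- alcohol_mid (a point): Bystander: clear alcohol bottle with white cap, 60 mm diameter, 130 mm tall, standing; the point is half-way up. Leave it alone.
- tweezers_mid (a point): Bystander: steel tweezers 130 mm long lying flat on the bench, along its x axis; the point is its middle. Leave it alone.
Mind the look-alikes: they are no part of the job. What is shaped like the part that bears box_tube_place but purple is not meant.

How it is judged:
By the outcome, as a careful person would: the job done as asked, in the order asked, and still so for the second after the job is handed in, with the robot touching nothing.
It also fails if it takes over 83 s, if anything falls off the work surface, if the arm or the gripper's body presses on something with over 40 N, if the wrist force passes 120 N, or if a joint passes its speed limit or range.

## Robot

A 6-joint arm with a two-finger parallel gripper is mounted at the origin on the work surface. World frame = base frame: x ahead of the robot, y to its left, z up, the work surface at z = 0. Lengths are in m, angles in degrees, forces in N, time in s.
With the tool pointing down it reaches from about 0.2 to 0.875 m from the base axis. Payload 3.4 kg.
Tool frame: the origin (TCP) lies midway between the tips of the shut fingers; the grasp point (between the pads) lies bot.grasp_offset behind it (bot.grasp_offset is the distance from the TCP to the grasp point, in m); z points along the fingers, y is the line along which they close (so a half turn about z gives the same grasp; the last joint's range is limited). The gripper opens to 94 mm and grips with 3 to 60 N. Pads are 16 mm wide; open, the fingers measure 119 mm over their backs; the gripper's body (75 mm by 177 mm) begins 78 mm behind the grasp point.
Start: joints at [-81.131, 15.808, 86.224, -0, 77.962, -6.933], TCP at [0.157, -0.553, 0.205] pointing down, gripper open.
Joint ranges: [-165.64, 165.64], [-43.16, 119.46], [12.63, 154.43], [-67.54, 247.53], [6.08, 155.33], [-154.97, 154.97]. Speed limits (degrees/s): [147.25, 147.25, 180, 180, 180, 180].

## Interface

Orientations are given as a 3x3 rotation matrix whose columns are the frame's x, y, z axes.
In Python, from station import bot gives the robot as it stands. Calls block until the motion is done:
- bot.movep(position, orientation): joint-space move of the TCP to a pose.
- bot.movel(position, rotation=None, speed=0.15, until_force=None): straight line of the TCP; rotation=None keeps the orientation; speed is the mean speed in m/s. With until_force (N) it stops when the force on the tool has changed by that much, and returns True; else False.
- bot.move_joints(angles): joint-space move.
- bot.command_gripper(opening, force=None): opening from 0.0 (shut) to 1.0 (fully open); force is the grip in N (None keeps the last); returns when the fingers have stopped.
- bot.dwell(seconds).
- bot.solve_ik(position, orientation): joint angles nearest the present ones, or None.
- bot.sense(): the state.
- bot.get_image(name): name is "scene" or "top"; returns (picture, depth): 384x512x3 uint8, red, green, blue; 384x512 float32, m along the optical axis (not along the pixel's ray), 0 where there is no reading.
- bot.camera_params(name): a dict with "fov_y" (degrees; the focal length in pixels is half the picture's height over the tangent of half this angle, whatever the lens; pixels are square), "cx", "cy" (the principal point, pixels), "k1" (the pictures are not rectified: a ray, as slopes to the right and down, at radius r is drawn at 1 + k1 r^2 times it, then the intrinsics apply), "world_from_camera" (4x4, takes a point from camera to world coordinates). Camera axes: x right, y up, looking along -z (the intrinsics and any distortion apply to the point x, -y, -z); pixel columns grow to the right and rows downward; lengths in m; the calibration is good to about 2 mm. A picture is of the moment at which its call begins. camera_params takes no time and is no camera call.
A pose or a line that the arm cannot do raises bot.Unreachable and nothing moves.
- bot.hand_in(): hands the job in; it is judged then, once.
The state is a dict: "t": time; "q": joint angles; "joint_vel": joint speeds; "tau": joint torques, N m; "ee_pos": TCP position; "ee_rot": TCP orientation; "contact_force": force on the tool from outside, world axes, zero at the start; "moment": the same for the moment, N m; "gripper_width": opening from 0.0 (shut) to 1.0 (fully open); "finger_force": force on a finger pad.
Only numpy, scipy, OpenCV 4.12 (cv2) and the standard library are available. Lean on these libraries where they do the work, as an engineer would, in place of code of your own. Each camera call takes 0.05 s, during which the arm holds its last target. There are 200 camera calls.

## Working session

There is one attempt and no reset: what is moved stays moved. The work goes in short steps, each a Python script; the robot and the scene stay as the last script left them, time stands still between calls to the robot, and variables do not carry over. Pictures are saved under pics/ and viewed, at most 14 in all, crops included, and the job is handed in when it is done.

```bash
ls; mkdir -p pics; python3 - <<'E'
from station import bot
import cv2, numpy as np
print(bot.grasp_offset, bot.sense()['t'])
for n in ("scene","top"):
    im,d=bot.get_image(n); p=bot.camera_params(n)
    cv2.imwrite(f"pics/{n}0.png",im[...,::-1]); np.savez(f"pics/{n}0.npz",im=im,d=d)
    print(n,{k:(np.round(v,4).tolist()) for k,v in p.items()}, (d==0).mean(), d.max())
E
```

```text
pics
0.0188 0.0
scene {'fov_y': 54.9945, 'cx': 254.1539, 'cy': 190.146, 'k1': -0.1174, 'world_from_camera': [[-0.533, -0.6419, 0.5513, 1.1365], [0.846, -0.4157, 0.3338, 0.4299], [0.0149, 0.6443, 0.7646, 0.9258], [0.0, 0.0, 0.0, 1.0]]} 0.0041351318359375 3.4274175
top {'fov_y': 49.408, 'cx': 250.4201, 'cy': 195.1331, 'k1': -0.1083, 'world_from_camera': [[-0.0216, 0.9922, -0.1228, 0.3687], [-0.9997, -0.0224, -0.0049, 0.0679], [-0.0076, 0.1227, 0.9924, 1.4821], [0.0, 0.0, 0.0, 1.0]]} 0.003946940104166667 2.4249635
```

View pics/scene0.png

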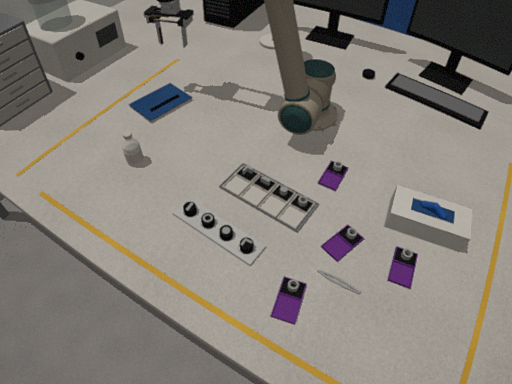

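View pics/top0.png

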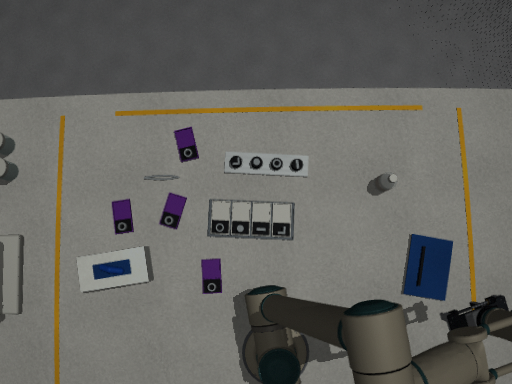

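The top view shows the mounts in the rack at about (236,162), (257,163), (276,164) and (297,165). The white box offcuts sit at about (220,228), (241,229), (262,229) and (283,229), and four purple look-alike boxes lie around them. Next I'll take close crops and find positions by depth.

```bash
cat > h.py <<'E'
import numpy as np, cv2
from station import bot
def KD(n):
    p=bot.camera_params(n); f=192/np.tan(np.radians(p['fov_y']/2))
    return p,f
def rays(n,uv):
    """world origin and direction (unit depth) of pixels"""
    p,f=KD(n); uv=np.atleast_2d(np.float64(uv))
    s=(uv-[p['cx'],p['cy']])/f; r=s.copy()
    for _ in range(30): r=s/(1+p['k1']*(r**2).sum(1,keepdims=True))
    T=p['world_from_camera']
    d=np.c_[r[:,0],-r[:,1],-np.ones(len(r))]@T[:3,:3].T
    return T[:3,3],d
def cloud(n,d):
    v,u=np.mgrid[:384,:512]; o,r=rays(n,np.c_[u.ravel(),v.ravel()])
    return (o+r*d.reshape(-1,1)).reshape(384,512,3)
def project(n,X):
    p,f=KD(n); T=p['world_from_camera']; c=(np.atleast_2d(X)-T[:3,3])@T[:3,:3]
    r=np.c_[c[:,0],-c[:,1]]/-c[:,2:]; r=r*(1+p['k1']*(r**2).sum(1,keepdims=True))
    return r*f+[p['cx'],p['cy']]
def triangulate(a,b):
    (o1,d1),(o2,d2)=rays('top',a),rays('scene',b); out=[]
    for x,y in zip(d1,d2):
        st=np.linalg.lstsq(np.c_[x,-y],o2-o1,rcond=None)[0]
        P,Q=o1+st[0]*x,o2+st[1]*y; out.append(np.r_[(P+Q)/2,np.linalg.norm(P-Q)])
    return np.array(out)
E
python3 - <<'E'
from h import *
a=np.load('pics/top0.npz');b=np.load('pics/scene0.npz')
c=cv2.resize(a['im'][145:245,200:305],None,fx=5.7,fy=5.7,interpolation=cv2.INTER_CUBIC)
cv2.imwrite('pics/topc.png',c[...,::-1])
c=cv2.resize(b['im'][155:265,170:325],None,fx=5,fy=5,interpolation=cv2.INTER_CUBIC)
cv2.imwrite('pics/scenec.png',c[...,::-1])
P=cloud('top',a['d']); np.set_printoptions(precision=4,suppress=True)
for u,v in [(236,162),(257,163),(276,164),(297,165),(246,163),(220,228),(241,229),(262,229),(283,229),(220,212),(241,212),(262,212),(283,212),(320,200)]: print((u,v),P[v,u])
Q=cloud('scene',b['d'])
for u,v in [(190,208),(208,219),(226,232),(247,245),(217,226),(232,190),(160,180)]: print('s',(u,v),Q[v,u])
E
```

```text
(236, 162) [0.6675 0.1235 0.0316]
(257, 163) [0.6616 0.0493 0.0347]
(276, 164) [ 0.6567 -0.0177  0.0334]
(297, 165) [ 0.6515 -0.0918  0.0332]
(246, 163) [0.6673 0.0885 0.011 ]
(220, 228) [0.4365 0.1848 0.0116]
(241, 229) [0.4306 0.1103 0.0306]
(262, 229) [0.4292 0.0373 0.0261]
(283, 229) [ 0.4275 -0.0358  0.0263]
(220, 212) [0.4931 0.1841 0.0107]
(241, 212) [0.4921 0.11   0.0032]
(262, 212) [0.3687 0.0679 1.4821]
(283, 212) [ 0.4884 -0.039   0.007 ]
(320, 200) [ 0.5295 -0.1743 -0.0055]
s (190, 208) [ 0.6591 -0.0858  0.0331]
s (208, 219) [ 0.6627 -0.0147  0.034 ]
s (226, 232) [1.1365 0.4299 0.9258]
s (247, 245) [0.6772 0.1325 0.0376]
s (217, 226) [0.6529 0.0089 0.0043]
s (232, 190) [ 0.5114 -0.0331  0.0051]
s (160, 180) [ 0.6039 -0.2643  0.0003]
```

View pics/topc.png

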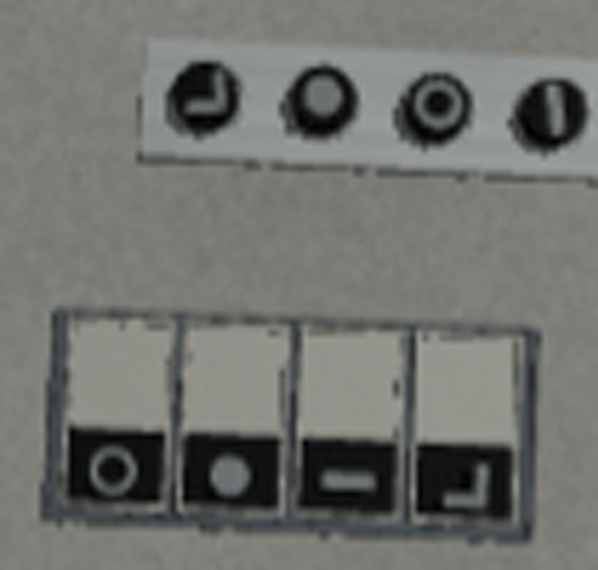

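View pics/scenec.png

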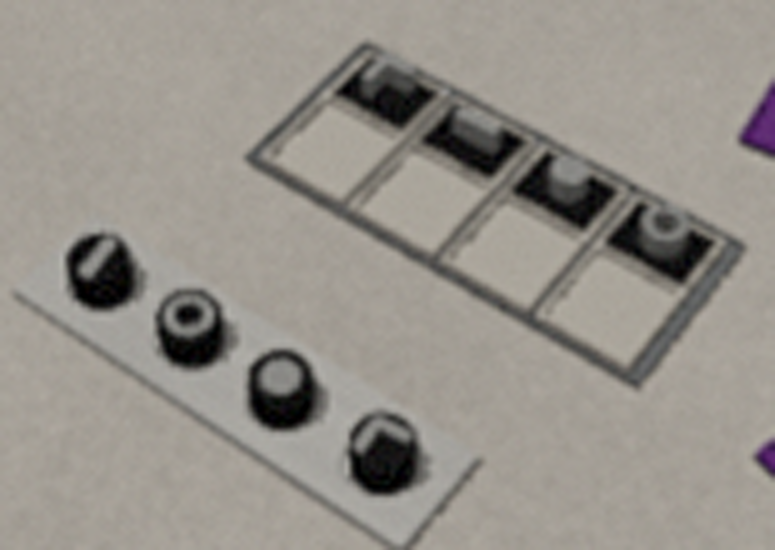

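Mounts, left to right in the top view (+y to −y), are angle, round, tube and flat. The white boxes in the same order are tube, round, flat and angle. The purple ring boxes at top (187,152), (123,225), (170,222) and (211,286) are decoys for the tube place.

Now I'll triangulate from both views and fit the known row geometry.

```bash
cat > fit.py <<'E'
from h import *
np.set_printoptions(precision=4,suppress=True)
t=lambda p:(np.array(p)+.5)/5.7-.5+[200,145]
s=lambda p:(np.array(p)+.5)/5-.5+[170,155]
def rowfit(P,pts):
    # 2D rigid fit of model pts (x,y) to P
    m=np.array(pts,float); c=P[:,:2].mean(0); mc=m.mean(0)
    U,_,V=np.linalg.svd((m-mc).T@(P[:,:2]-c)); R=V.T@np.diag([1,np.linalg.det(V.T@U.T)])@U.T
    f=(m-mc)@R.T+c
    return R,c,mc,f,np.linalg.norm(f-P[:,:2],axis=1)
M=triangulate(t([(206,92),(323,96),(437,102),(552,110)]),s([(385,438),(282,376),(189,314),(100,262)]))
O=triangulate(t([(113,470),(231,476),(349,480)]),s([(666,222),(569,170),(477,122)]))
B=triangulate(t([(57,310),(538,330),(45,518),(530,538)]),s([(640,375),(250,157),(368,43),(742,243)])[[0,1,3,2]])
yy=np.array([108,36,-36,-108])/1000
R1,c,mc,f,e=rowfit(M,[(0,y) for y in yy])
print('mounts',M,'\nfit',f,e,np.degrees(np.arctan2(R1[1,0],R1[0,0])))
print('offcuts',O); print('corners',B)
print('sides',[np.linalg.norm(B[i,:3]-B[j,:3]) for i,j in((0,1),(2,3),(0,2),(1,3))])
R,c,mc,g,e=rowfit(O,[(-.062,y) for y in yy[:3]])
ax=lambda R:np.degrees(np.arctan2(R[1,0],R[0,0]))
print('places from offcuts',(np.array([(0,y) for y in yy])-mc)@R.T+c,e,ax(R))
E
python3 fit.py
```

```text
mounts [[ 0.6704  0.1253  0.0372  0.0025]
 [ 0.6666  0.0525  0.0362  0.0014]
 [ 0.6611 -0.0182  0.0377  0.0007]
 [ 0.6559 -0.0901  0.0316  0.    ]] 
fit [[ 0.6708  0.1251]
 [ 0.6659  0.0533]
 [ 0.661  -0.0186]
 [ 0.6561 -0.0904]] [0.0005 0.0011 0.0004 0.0003] -3.9038790771324794
offcuts [[0.4388 0.1856 0.0303 0.0006]
 [0.4338 0.1135 0.0293 0.0002]
 [0.4297 0.0419 0.0279 0.0009]]
corners [[ 0.5394  0.2214  0.0142  0.0025]
 [ 0.5208 -0.0779  0.0062  0.0029]
 [ 0.4113  0.2293  0.0095  0.0006]
 [ 0.3919 -0.069   0.0075  0.0018]]
sides [np.float64(0.2999211332462686), np.float64(0.2988791323576384), np.float64(0.1284580896618901), np.float64(0.1291301565876097)]
places from offcuts [[ 0.5006  0.1816]
 [ 0.496   0.1097]
 [ 0.4914  0.0378]
 [ 0.4868 -0.034 ]] [0.0002 0.0004 0.0002] -3.6480976283285096
```

Both row fits agree to about 1 mm: mount spacing is 72 mm and yaw is about −3.8° for each row. Mount tops come out near 0.036 (0.034 expected), and the places from the offcuts match the far-wall corners within 1.5 mm. I'll check IK next, then do the first mount.

```bash
cat > job.py <<'E'
from h import *
np.set_printoptions(precision=4,suppress=True)
MT=dict(angle=(.6708,.1251),round=(.6659,.0533),tube=(.6610,-.0186),flat=(.6561,-.0904))
PL=dict(tube=(.5008,.1818),round=(.4962,.1099),flat=(.4916,.0380),angle=(.4870,-.0338))
a=np.radians(3.8)
def rot(sgn):
    y=sgn*np.array([np.sin(a),np.cos(a),0]); z=np.array([0,0,-1.]); return np.c_[np.cross(y,z),y,z]
ZG,ZH,OPEN=.0135,.11,.65
def move(name,R):
    m,p=MT[name],PL[name]
    bot.movep([*m,ZH],R); bot.command_gripper(OPEN,20)
    bot.movel([*m,.05],speed=.15); hit=bot.movel([*m,ZG],speed=.06,until_force=6)
    zt=bot.sense()['ee_pos'][2]
    bot.command_gripper(0,20); s=bot.sense(); print(name,'hit',hit,'z',zt,'w',s['gripper_width']*94,'F',s['finger_force'])
    if not .38<s['gripper_width']<.47: print('BAD GRASP'); return False
    bot.movel([*m,.06],speed=.12); bot.movel([*m,ZH-.02],speed=.2)
    bot.movel([*p,ZH-.02],speed=.25); bot.movel([*p,.03],speed=.12)
    print(' held w',bot.sense()['gripper_width']*94)
    hit=bot.movel([*p,.007],speed=.02,until_force=3); s=bot.sense()
    print(' place hit',hit,s['ee_pos'],s['contact_force'])
    bot.command_gripper(OPEN); bot.movel([*p,.07],speed=.15)
    print(' t',bot.sense()['t']); return True
E
python3 - <<'E'
from job import *
for s in(1,-1):
    print(s)
    for d in(MT,PL):
        for k,p in d.items():
            q=[bot.solve_ik([*p,z],rot(s)) for z in (.0135,.11)]
            print(k,*[None if x is None else np.round(x,0) for x in q])
E
```

```text
1
angle [  5.  33.  87.  -0.  60. -81.] [  5.  28.  80.  -0.  72. -81.]
round [ -1.  32.  89.  -0.  59. -88.] [ -1.  27.  82.  -0.  71. -88.]
tube [ -8.  31.  90.  -0.  59. -94.] [ -8.  27.  83.  -0.  70. -94.]
flat [ -14.   32.   90.   -0.   59. -100.] [ -14.   27.   83.   -0.   70. -100.]
tube [ 12.  23. 107.  -0.  51. -74.] [ 12.  16. 100.  -0.  64. -74.]
round [  5.  21. 110.  -0.  49. -82.] [  5.  14. 103.  -0.  63. -82.]
flat [ -4.  20. 112.  -0.  48. -90.] [ -4.  13. 105.  -0.  62. -90.]
angle [-12.  20. 112.  -0.  48. -98.] [-12.  13. 105.  -0.  62. -98.]
-1
angle [ 5. 33. 87. -0. 60. 99.] [ 5. 28. 80. -0. 72. 99.]
round [-1. 32. 89. -0. 59. 92.] [-1. 27. 82. -0. 71. 92.]
tube [-8. 31. 90. -0. 59. 86.] [-8. 27. 83. -0. 70. 86.]
flat [-14.  32.  90.  -0.  59.  80.] [-14.  27.  83.  -0.  70.  80.]
tube [ 12.  23. 107.  -0.  51. 106.] [ 12.  16. 100.  -0.  64. 106.]
round [  5.  21. 110.  -0.  49.  98.] [  5.  14. 103.  -0.  63.  98.]
flat [ -4.  20. 112.  -0.  48.  90.] [ -4.  13. 105.  -0.  62.  90.]
angle [-12.  20. 112.  -0.  48.  82.] [-12.  13. 105.  -0.  62.  82.]
```

```bash
python3 - <<'E'
from job import *
R=rot(1)
bot.movep([.45,0,.25],R)
move('flat',R)
im,d=bot.get_image('scene')
c=cv2.resize(im[155:265,170:325],None,fx=5,fy=5,interpolation=cv2.INTER_CUBIC)
cv2.imwrite('pics/after1.png',c[...,::-1])
E
```

```text
flat hit False z 0.01343453037502481 w 39.650097498807085 F 20.000345706939697
 held w 39.77458873227818
 place hit True [0.4915 0.038  0.0146] [ 0.695  -0.4019  1.4889]
 t 10.15
```

View pics/after1.png

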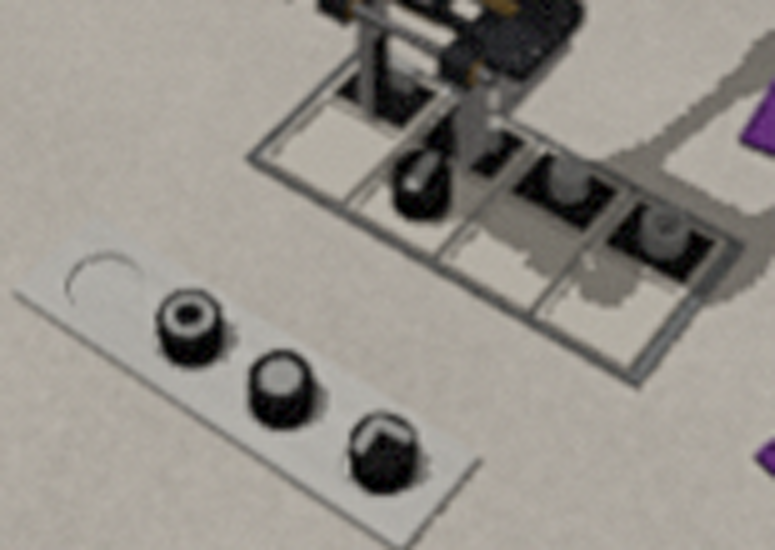

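The flat mount stands upright in the flat compartment at crop (422,185). The contact height puts the floor at about 5 mm, which matches the offcut tops. On to the other three.

```bash
python3 - <<'E'
from job import *
R=rot(1)
ok=all(move(k,R) for k in('tube','round','angle'))
p=bot.sense()['ee_pos']; bot.movel([p[0]-.05,p[1]-.0,.2]); bot.movep([.3,-.3,.3],R)
for n in('scene','top'):
    im,d=bot.get_image(n); v=(slice(155,265),slice(170,325)) if n=='scene' else (slice(145,245),slice(200,305))
    c=cv2.resize(im[v],None,fx=5,fy=5,interpolation=cv2.INTER_CUBIC); cv2.imwrite(f'pics/end_{n}.png',c[...,::-1])
print(bot.sense()['t'])
E
```

```text
tube hit False z 0.013431856602661968 w 39.48254685163329 F 20.000114142894745
 held w 39.44517997763235
 place hit True [0.5007 0.1818 0.0146] [-0.0809 -0.1627  2.0599]
 t 17.4583
round hit False z 0.013458874820210017 w 39.660855781920894 F 20.000186562538147
 held w 39.39043056254202
 place hit True [0.4961 0.1099 0.0146] [0.1766 0.0236 1.9357]
 t 24.5083
angle hit False z 0.013430923937565922 w 39.54963363601857 F 20.000173151493073
 held w 39.27303557082689
 place hit True [ 0.4869 -0.0338  0.0146] [ 0.6716 -0.7703  1.5764]
 t 31.7
34.0833
```

View pics/end_scene.png

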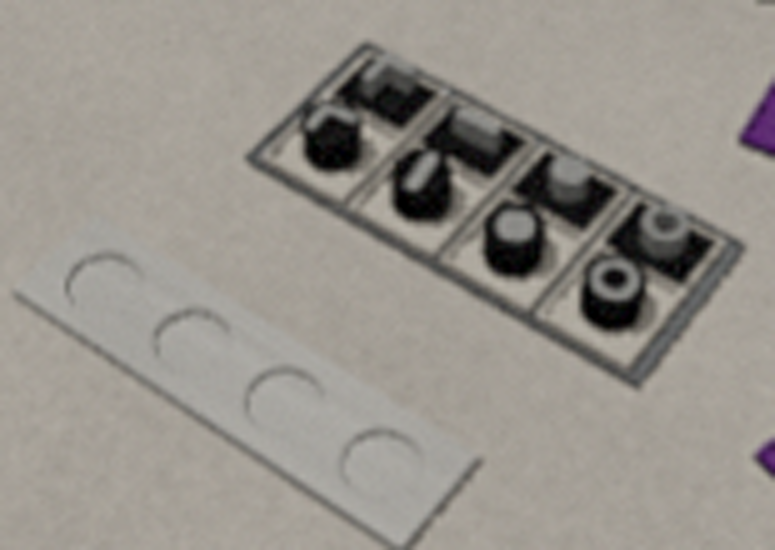

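View pics/end_top.png

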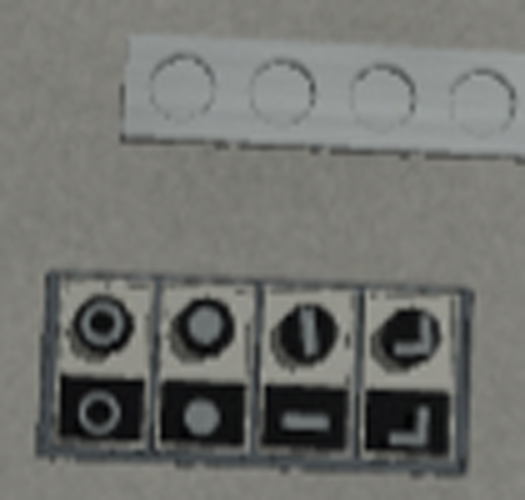

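All four mounts stand upright beside their matching offcuts. In the top crop, tube is at (102,323), round at (203,325), flat at (308,332) and angle at (410,338).

```bash
python3 -c "
from station import bot
print(bot.hand_in())"
```

```text
the job is handed in; nothing more can be done
None
```

All four mounts stand upright, polished face up, in the compartments with the matching offcuts; I handed the job in at about 34 s, without going near the bottle or tweezers.

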